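# Refit the photometer's lens cage

### The job

Refit the photometer's lens cage: first take the old amber filter out from between the cage's four rods and lay it flat on the cork pad, wholly on it. Then build the new stack between the rods, each piece flat on the one before: black spacer ring first, then the green lens blank, and the brass retaining ring last. Set every piece down rather than dropping it, leave the spare blue disc and the beaker where they are, and let go of everything at the end.

Things in the scene. Friction and masses are not known exactly. Their poses are not given: they have to be found in the camera images.
- cage: Fixed lens cage: aluminium plate 96 x 96 x 12 mm with 4 upright dark rods, 6 mm thick, at x, y = +-24 mm in its own axes, 56 mm high above the plate (top 8 mm tapered). Origin: centre of the underside, z up. 56 mm discs fit between the rods with 3 mm play and rest on the plate. Fingers pass in the 42 mm gaps between rods: close along the cage's own x or y axis. Yaw varies.
- pad: Square cork pad, 110 x 110 mm, 8 mm thick, fixed to the bench, no rim. Origin: centre of its underside, sides along its x and y. Its yaw varies.
- old_filter: Old amber (orange-brown) glass filter, solid disc 56 mm in diameter, 15 mm thick, about 90 g. At the start it lies in the cage, on the base plate. Origin: centre of its underside, z along its axis.
- spacer: Black plastic spacer ring, 56 mm outer and 40 mm inner diameter, 18 mm high, about 50 g, lying flat on the bench. Origin: centre of its underside, z along its axis.
- lens: Green glass lens blank, solid disc 56 mm in diameter, 15 mm thick, about 90 g, lying flat on the bench. Origin: centre of its underside, z along its axis.
- retainer: Brass retaining ring, 56 mm outer and 42 mm inner diameter, 15 mm high, about 110 g, lying flat on the bench. Origin: centre of its underside, z along its axis.
- spare: Spare blue glass disc, 56 mm in diameter, 15 mm thick, lying flat on the bench; not needed, to be left alone. Origin: centre of its underside.
- beaker: Empty glass beaker, 68 mm in diameter, 90 mm high, standing on the bench among the pieces; to be left alone. Origin: centre of its underside.

How it is judged:
By the outcome, as a careful person would: the job done as asked, in the order asked, and still so for the second after the job is handed in, with the robot touching nothing.
It also fails if it takes over 102 s, if anything falls off the work surface, if the arm or the gripper's body presses on something with over 40 N, if the wrist force passes 120 N, or if a joint passes its speed limit or range.

### The arm

A 6-joint arm with a two-finger parallel gripper is mounted at the origin on the work surface. World frame = base frame: x ahead of the robot, y to its left, z up, the work surface at z = 0. Lengths are in m, angles in rad, forces in N, time in s.
With the tool pointing down it reaches from about 0.4 to 0.825 m from the base axis. Payload 7 kg.
Tool frame: the origin (TCP) lies on the centre line of the jaws, within the pads' length; the fingertips stand 22 mm ahead of it and the grasp point (between the pads) lies 3 mm ahead of it; z points along the fingers, y is the direction in which the jaws open and shut (so a half turn about z gives the same grasp; the last joint's range is limited). The gripper opens to 88 mm and grips with 3 to 60 N. Pads are 19 mm wide; open, the fingers measure 130 mm over their backs; the gripper's body (78 mm by 193 mm) begins 47 mm behind the grasp point.
Start: joints at [1.525, 0.359, 0.012, 0, -1.224, -0.288], TCP at [0.221, 0.638, 0.214] pointing down, gripper open.
Joint ranges: [-3.07, 3.07], [-1.43, 2.12], [-1.02, 1.25], [-3.03, 1.67], [-3.05, -0], [-3.03, 3.03]. Speed limits (rad/s): [2.39, 2.39, 3.01, 3.14, 3.14, 3.14].

### API

Orientations are given as [roll, pitch, yaw] about the fixed x, y, z axes, in that order (R = Rz(yaw) Ry(pitch) Rx(roll)).
In Python, from station import arm gives the robot as it stands. The module is installed in compiled form; this text tells all that it offers.
- The arm moves only by the tool arm_command, never from a script. Its argument "motion" is a list of rows, each a list of 3 entries, a list of its own where there are three numbers: the shift along the tool's x, y, z in mm, then the turn, a rotation vector about the tool's x, y, z in degrees, then the opening, from 0 (shut) to 1 (fully open). In form: [[[tx, ty, tz], [wx, wy, wz], grip], ...]. A call has 1 to 20 rows; each row shifts and turns the commanded pose from where the row before left it, along the tool's axes as they then stand; what a row does not reach is not made up. A row lasts 1/12 s, in which the tool goes at most 41.7 mm and 7.16 degrees, less where a joint would pass 70% of its speed; a pose out of reach is approached as far as the arm can. A call is refused whole if a number of a shift passes 41.7 or a number of a turn 7.16, either way. A call with a gripper value outside its range is refused whole. The fingers move at their own pace and stop on an object; "newtons" is the grip in N (left out, the last holds). Time passes only in rows, so rows that do not move let the fingers close. It gives the time, the measured TCP pose, the force and the opening at its end, in the units of the state.
- arm.get_state(): the state, without advancing time (a new reading comes with each control period).
- arm.grab_frame(name): name is "scene" or "top" or "wrist"; returns the picture (384x512x3 uint8, red, green, blue); there is no depth.
- arm.camera_info(name): a dict with "fov_y" (degrees; the focal length in pixels is half the picture's height over the tangent of half this angle, whatever the lens; pixels are square), "cx", "cy" (the principal point, pixels), "view" (4x4, takes a point from world to camera coordinates); the wrist camera has in their place "tool_from_camera" (4x4, takes a point from camera to tool coordinates, whose origin is the TCP and whose axes are the flange's). Camera axes: x right, y down, z forward; pixel columns grow to the right and rows downward; lengths in m; the calibration is good to about 2 mm. A picture is of the moment at which its call begins: read the wrist's pose just before it. camera_info takes no time and is no camera call.
- arm.job_done(): hands the job in, once; it reports no verdict.
The state is a dict: "t": time; "q": joint angles; "qd": joint speeds; "joint_efforts": joint torques, N m; "eef_pos": TCP position; "ee_rot": TCP orientation; "force": force on the tool from outside, world axes, zero at the start; "moment": the same for the moment, N m; "width": finger opening in m.
Only numpy, scipy, OpenCV 4.12 (cv2) and the standard library are available. Lean on these libraries where they do the work, as an engineer would, in place of code of your own. Each camera call takes 0.05 s, during which the arm holds its last target. There are 200 camera calls.

## Working session

There is one attempt and no reset: what is moved stays moved. The work goes in short steps, Python scripts to look and compute and a tool call to move; the robot and the scene stay as the last step left them, time stands still between calls to the robot, and variables do not carry over. Pictures are saved under pics/ and viewed, on a budget of 14 in all, crops included, one or two more only if the job needs it, and the job is handed in when it is done.

Besides the shell and the picture viewer there is one more tool, called by a JSON object that holds its "op" and its "data", one argument or row to a line. arm_command: Moves the arm, as the interface text tells. Its arguments: {"type":"object","properties":{"motion":{"type":"array","items":{"type":"array"}},"newtons":{"type":"number"}},"required":["motion"]}

```bash
mkdir -p pics; cat > h.py <<'E'
from station import arm
import numpy as np, cv2
from scipy.spatial.transform import Rotation as R
def info(n):
    i=arm.camera_info(n); f=192/np.tan(np.radians(i["fov_y"])/2)
    return i,f
def snap(n,name=None):
    s=arm.get_state(); im=arm.grab_frame(n)
    if name: cv2.imwrite(f"pics/{name}.png",im[:,:,::-1])
    return s,im
def camT(n,s):
    i,f=info(n)
    if n=="wrist":
        T=np.eye(4);T[:3,:3]=R.from_euler("xyz",s["ee_rot"]).as_matrix();T[:3,3]=s["eef_pos"]
        return T@np.array(i["tool_from_camera"]),i,f
    return np.linalg.inv(np.array(i["view"])),i,f
def cast(n,s,uv,z):
    T,i,f=camT(n,s); uv=np.atleast_2d(uv).astype(float)
    d=np.c_[(uv[:,0]-i["cx"])/f,(uv[:,1]-i["cy"])/f,np.ones(len(uv))]@T[:3,:3].T
    o=T[:3,3]; return o+d*((z-o[2])/d[:,2])[:,None]
def proj(n,s,P):
    T,i,f=camT(n,s); p=(np.atleast_2d(P)-T[:3,3])@T[:3,:3]
    return np.c_[f*p[:,0]/p[:,2]+i["cx"],f*p[:,1]/p[:,2]+i["cy"]]
E
python3 - <<'E'
from h import *
s,a=snap("top","top0"); _,b=snap("scene","scene0")
print(s)
for n in("top","scene","wrist"): print(arm.camera_info(n))
E
```

```text
{'t': 0.0, 'q': array([ 1.52510268e+00,  3.59381026e-01,  1.10710215e-02, -3.68078660e-04,
       -1.22409326e+00, -2.88111905e-01]), 'qd': array([ 0.0006029 ,  0.00037154,  0.00164092, -0.00167198, -0.00172919,
        0.00174384]), 'joint_efforts': array([ 6.23291089e-05, -5.82719707e+01,  2.93037558e+01,  6.99671522e+00,
        6.81251142e-03, -1.67617941e-04]), 'eef_pos': array([0.22100409, 0.63725954, 0.21322855]), 'ee_rot': array([ 3.13995362e+00, -1.24889430e-04, -3.33930804e-01]), 'force': array([ 0.32052569, -0.96898183, -1.20340921]), 'moment': array([-0.01586538,  0.02423835,  0.01813254]), 'width': 0.08790516869340757}
{'fov_y': 56.616375733326464, 'cx': 253.0949515951122, 'cy': 187.57564590869404, 'view': array([[-6.99928265e-03, -9.99975212e-01, -7.65678297e-04,
         2.13168950e-02],
       [-9.98986821e-01,  7.02640106e-03, -4.44517752e-02,
         5.33360556e-01],
       [ 4.44560533e-02,  4.53771989e-04, -9.99011238e-01,
         8.40835499e-01],
       [ 0.00000000e+00,  0.00000000e+00,  0.00000000e+00,
         1.00000000e+00]])}
{'fov_y': 45.634095846480136, 'cx': 256.04156356512584, 'cy': 183.8235025314761, 'view': array([[ 0.54883654,  0.83569062, -0.01999113, -0.31726587],
       [ 0.52398516, -0.3625618 , -0.77070649, -0.25895004],
       [-0.65132021,  0.41251683, -0.63687664,  1.81445729],
       [ 0.        ,  0.        ,  0.        ,  1.        ]])}
{'fov_y': 60.24307447094561, 'cx': 255.42064854434236, 'cy': 188.5963810852723, 'tool_from_camera': array([[-8.75064500e-04, -9.62683658e-01, -2.70627805e-01,
         7.31912648e-02],
       [ 9.99999176e-01, -1.09650671e-03,  6.67061229e-04,
        -8.84111245e-04],
       [-9.38914149e-04, -2.70626998e-01,  9.62683825e-01,
        -1.71418887e-01],
       [ 0.00000000e+00,  0.00000000e+00,  0.00000000e+00,
         1.00000000e+00]])}
```

View pics/top0.png

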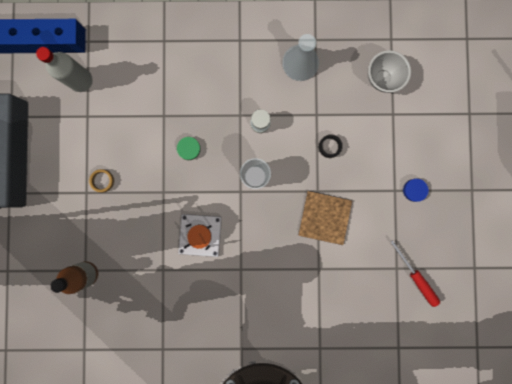

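View pics/scene0.png

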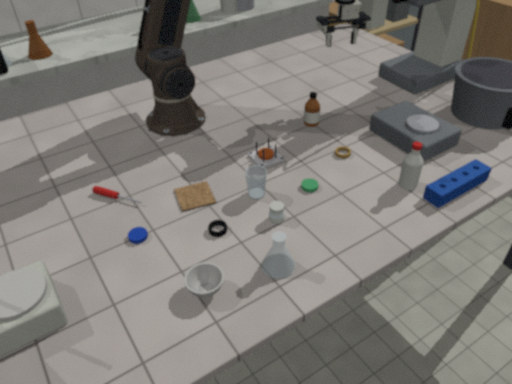

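The top view shows amber in the cage at (199,236), the pad at (326,217), the black ring at (330,146), green at (189,148), brass at (101,181), blue at (415,190) and the beaker at (255,174). The scene view agrees.

```bash
cat >> h.py <<'E'
def top_measure(im,s):
    hsv=cv2.cvtColor(im,cv2.COLOR_RGB2HSV)
    out={}
    for n,lo,hi,roi,z in [("amber",(3,130,60),(14,255,255),(180,215,225,260),.022),("green",(55,100,40),(85,255,255),(170,130,210,168),.015),
        ("brass",(10,90,60),(30,255,255),(80,160,120,200),.0075),("black",(0,0,0),(180,255,70),(312,128,350,165),.018),
        ("pad",(5,70,60),(25,255,255),(290,185,362,250),.008)]:
        x0,y0,x1,y1=roi
        m=cv2.inRange(hsv[y0:y1,x0:x1],lo,hi)
        c=max(cv2.findContours(m,cv2.RETR_EXTERNAL,cv2.CHAIN_APPROX_NONE)[0],key=cv2.contourArea)
        P=cast("top",s,c[:,0]+[x0,y0],z)[:,:2].astype(np.float32)*1000
        out[n]=(cv2.minEnclosingCircle(P),cv2.minAreaRect(P))
    return out
E
python3 - <<'E'
from h import *
im=cv2.imread("pics/top0.png")[:,:,::-1].copy()
for k,v in top_measure(im,None).items(): print(k,np.round(v[0][0]),round(v[0][1],1),"rect",np.round(v[1][0]),np.round(v[1][1]),round(v[1][2],1))
print("beaker",cast("top",None,[[255,177]],0.0), "blue",cast("top",None,[[415,190]],.015))
print("white jar",cast("top",None,[[261,120]],.04))
print(np.degrees(arm.get_state()["q"]))
E
```

```text
amber [420. 147.] 27.6 rect [420. 145.] [52. 51.] 89.6
green [629. 173.] 27.0 rect [629. 172.] [53. 51.] 44.7
brass [554. 384.] 29.3 rect [554. 384.] [55. 56.] 45.1
black [ 632. -166.] 28.4 rect [ 631. -167.] [51. 56.] 26.2
pad [ 461. -153.] 75.6 rect [ 461. -154.] [110. 110.] 77.6
beaker [[0.55970208 0.01277297 0.        ]] blue [[ 0.52486551 -0.3680023   0.015     ]]
white jar [[ 0.68990674 -0.00198338  0.04      ]]
[ 8.73823691e+01  2.05862352e+01  6.40126167e-01 -1.80919004e-02
 -7.01355882e+01 -1.65070670e+01]
```

{"op": "arm_command", "data": {
  "motion": [
    [[25,28.5,0],[0,0,0],1],
    [[25,28.5,0],[0,0,0],1],
    [[25,28.5,0],[0,0,0],1],
    [[25,28.5,0],[0,0,0],1],
    [[25,28.5,0],[0,0,0],1],
    [[25,28.5,0],[0,0,0],1],
    [[25,28.5,0],[0,0,0],1],
    [[25,28.5,0],[0,0,0],1],
    [[25,28.5,0],[0,0,0],1],
    [[25,28.5,0],[0,0,0],1],
    [[25,28.5,0],[0,0,0],1],
    [[25,28.5,0],[0,0,0],1],
    [[25,28.5,0],[0,0,0],1],
    [[25,28.5,0],[0,0,0],1],
    [[0,0,0],[0,0,0],1],
    [[0,0,0],[0,0,0],1]
  ],
  "newtons": 20
}}

```text
t: 1.43
eef_pos: [0.4214, 0.1441, 0.214]
ee_rot: [3.141, 0.0, -0.338]
force: [-0.2, 0.5, 0.4]
width: 0.0877
```

```bash
python3 - <<'E'
from h import *
import pickle
s,im=snap("wrist","w1"); pickle.dump(s,open("s1.pkl","wb"))
print(s["t"],s["eef_pos"],s["ee_rot"],s["q"])
E
```

```text
1.4333 [0.4213747  0.14406897 0.2139755 ] [ 3.14131033e+00  2.79244440e-04 -3.38016282e-01] [ 7.74587521e-01 -3.02457721e-02 -4.66003321e-01 -1.38481604e-04
 -1.13541550e+00  4.58250992e-01]
```

View pics/w1.png

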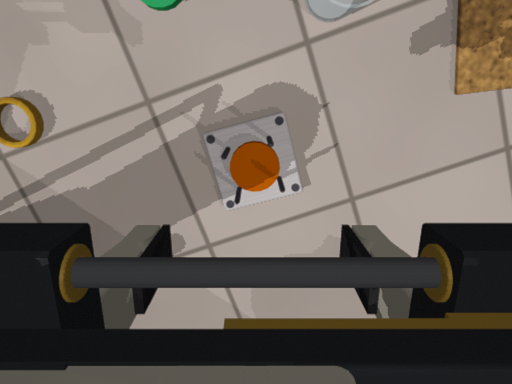

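The wrist view shows the cage plate with corner screws at about (210,139), (279,121), (296,187) and (230,204). The rods are dark streaks around the amber disc at (254,166).

```bash
python3 - <<'E'
from h import *
import pickle
s=pickle.load(open("s1.pkl","rb")); im=cv2.imread("pics/w1.png")[:,:,::-1].copy()
hsv=cv2.cvtColor(im,cv2.COLOR_RGB2HSV)
m=cv2.inRange(hsv,(3,180,80),(14,255,255)); m[220:]=0; m[:,350:]=0; m[:,:150]=0
c=max(cv2.findContours(m,0,1)[0],key=cv2.contourArea)
print("amber",[np.round(np.array(x)*1000,1) for x in cv2.minEnclosingCircle(cast("wrist",s,c[:,0],.027)[:,:2].astype(np.float32))])
g=im.max(2).copy(); d=((g<95)).astype(np.uint8)
n,l,st,ce=cv2.connectedComponentsWithStats(d)
Q=[]
for i in range(1,n):
    x,y=ce[i]
    if 195<x<310 and 105<y<215 and st[i,4]>8: print(np.round(ce[i],1),st[i],"z12",np.round(cast("wrist",s,ce[i],.013)[0,:2]*1000,1),"z40",np.round(cast("wrist",s,ce[i],.04)[0,:2]*1000,1))
E
```

```text
amber [array([419.7, 146.7]), np.float64(28.1)]
[278.8 120.4] [275 116   9   9  57] z12 [457.1 104.7] z40 [459.5 105.9]
[210.3 138.7] [206 135   9   9  62] z12 [463.4 183.5] z40 [465.4 179. ]
[269.4 141.1] [266 136   8  11  58] z12 [438.8 121.8] z40 [442.6 121.7]
[225.3 152.9] [221 147  10  13  72] z12 [442.9 173.3] z40 [446.4 169.5]
[280.5 183.9] [277 176   8  16  70] z12 [387.5 125.6] z40 [395.  125.3]
[294.9 187.1] [292 184   7   7  39] z12 [378.1 111. ] z40 [386.3 111.7]
[237.7 194.7] [235 187   7  17  79] z12 [391.7 177.2] z40 [398.9 173.1]
[229.8 203.7] [227 201   7   7  38] z12 [384.3 189.8] z40 [392.1 184.8]
```

{"op": "arm_command", "data": {
  "motion": [
    [[-1.2,-2.9,20],[0,0,-5],1],
    [[0,0,30],[0,0,-5],1],
    [[0,0,30],[0,0,-4.8],1],
    [[0,0,30],[0,0,0],1],
    [[0,0,30],[0,0,0],1],
    [[0,0,0],[0,0,0],1],
    [[0,0,0],[0,0,0],1]
  ]
}}

```text
t: 2.07
eef_pos: [0.42, 0.1494, 0.0735]
ee_rot: [3.139, 0.002, -0.074]
force: [-0.0, 0.9, 0.7]
width: 0.0877
```

{"op": "arm_command", "data": {
  "motion": [
    [[0,2,15],[0,0,0.3],1],
    [[0,0,15],[0,0,0],1],
    [[0,0,4],[0,0,0],1],
    [[0,0,0],[0,0,0],1],
    [[0,0,0],[0,0,0],1]
  ]
}}

```text
t: 2.48
eef_pos: [0.4216, 0.1481, 0.0416]
ee_rot: [-3.141, -0.001, -0.08]
force: [-0.4, -0.1, -0.6]
width: 0.0877
```

```bash
python3 - <<'E'
from h import *
s,im=snap("wrist","w2")
print(s["t"],s["eef_pos"],s["ee_rot"],s["force"])
print(proj("wrist",s,[[.42,.147,.027],[.42,.147,.012]]))
E
```

```text
2.4833 [0.4215643  0.14814776 0.04158625] [-3.14052365e+00 -1.38763643e-03 -7.97848513e-02] [-0.39453416 -0.09323276 -0.6074582 ]
[[258.71553639 224.64802253]
 [258.49218389 215.9533703 ]]
```

View pics/w2.png

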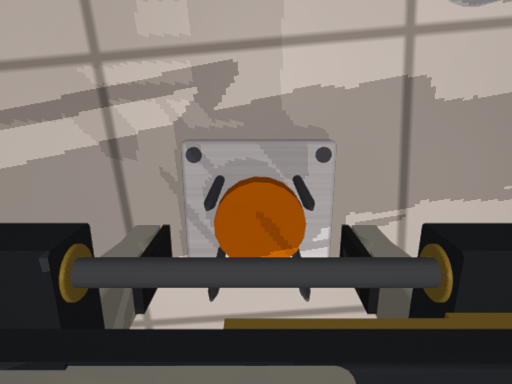

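The cage is square to the gripper, the disc is centred at about (260,222) as predicted, and the jaws straddle it. Descending 5 mm and closing.

{"op": "arm_command", "data": {
  "motion": [
    [[0,0,5],[0,0,0],1],
    [[0,0,0],[0,0,0],0.6],
    [[0,0,0],[0,0,0],0.3],
    [[0,0,0],[0,0,0],0.3],
    [[0,0,0],[0,0,0],0.3],
    [[0,0,0],[0,0,0],0.3],
    [[0,0,0],[0,0,0],0.3]
  ],
  "newtons": 20
}}

```text
t: 3.12
eef_pos: [0.4208, 0.1472, 0.0352]
ee_rot: [3.142, -0.0, -0.081]
force: [0.1, 0.4, -0.3]
width: 0.0533
```

{"op": "arm_command", "data": {
  "motion": [
    [[0,0,0],[0,0,0],0.3],
    [[0,0,0],[0,0,0],0.3],
    [[0,0,-10],[0,0,0],0.3],
    [[0,0,0],[0,0,0],0.3]
  ]
}}

```text
t: 3.45
eef_pos: [0.4214, 0.1477, 0.0461]
ee_rot: [-3.141, -0.001, -0.08]
force: [0.5, 0.1, 0.2]
width: 0.0284
```

```bash
python3 - <<'E'
from h import *
s,im=snap("wrist","w3")
print(s["t"],s["eef_pos"],s["ee_rot"],s["force"],s["width"])
E
```

```text
3.45 [0.42140243 0.14766052 0.04614623] [-3.14070555e+00 -1.18844782e-03 -8.03154190e-02] [0.48008955 0.1386596  0.19662664] 0.028421021946298215
```

View pics/w3.png

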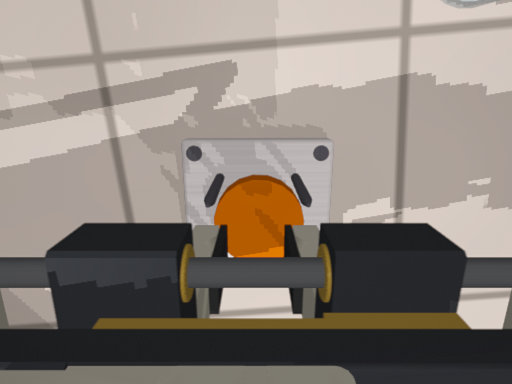

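```bash
python3 - <<'E'
from h import *
s=arm.get_state()
Rm=R.from_euler("xyz",s["ee_rot"]).as_matrix()
for p in [[0,0,.022],[0.0095,.014,.022],[0.0095,-.014,.022],[-.0095,.014,.022],[.0095,.014,-.02]]:
    print(p,proj("wrist",s,s["eef_pos"]+Rm@np.array(p)))
im=cv2.imread("pics/w3.png"); cv2.imwrite("pics/w3c.png",cv2.resize(im[130:330,150:370],None,fx=3,fy=3)[:600])
im=cv2.imread("pics/w2.png")[:,:,::-1].copy()
for k,im in(("w2",im),("w3",cv2.imread("pics/w3.png")[:,:,::-1].copy())):
    m=cv2.inRange(cv2.cvtColor(im,cv2.COLOR_RGB2HSV),(3,180,80),(14,255,255)); m[:,:150]=0;m[:,370:]=0
    c=max(cv2.findContours(m,0,1)[0],key=cv2.contourArea); print(k,cv2.boundingRect(c))
E
```

```text
[0, 0, 0.022] [[256.53022712 217.94358238]]
[0.0095, 0.014, 0.022] [[279.29635083 203.41652941]]
[0.0095, -0.014, 0.022] [[233.76263779 203.47001498]]
[-0.0095, 0.014, 0.022] [[278.73372467 232.05855141]]
[0.0095, 0.014, -0.02] [[285.30927286 230.17695797]]
w2 (214, 177, 92, 80)
w3 (218, 175, 77, 29)
```

View pics/w3c.png

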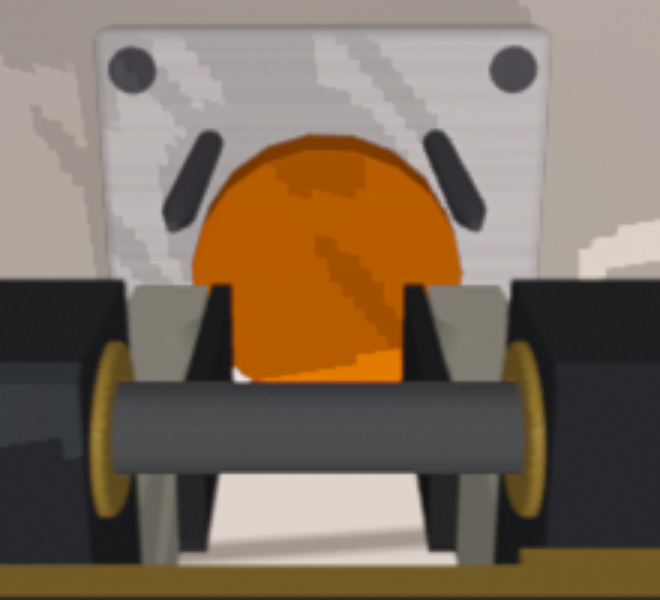

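```bash
python3 - <<'E'
from h import *
s,im=snap("scene","sc2"); print(s["eef_pos"])
for z in (0,.012,.0246,.0466,.066,.09): print(z,proj("scene",s,[s["eef_pos"][0],s["eef_pos"][1],z]))
cv2.imwrite("pics/sc2c.png",cv2.resize(im[90:190,200:330,::-1],None,fx=6,fy=6,interpolation=cv2.INTER_CUBIC))
E
```

```text
[0.4212838  0.14762676 0.0456512 ]
0 [[266.68007621 157.67576502]]
0.012 [[266.66239295 154.90133602]]
0.0246 [[266.64364202 151.95939552]]
0.0466 [[266.61044317 146.75063596]]
0.066 [[266.58067267 142.0797712 ]]
0.09 [[266.54318373 136.19791429]]
```

View pics/sc2c.png

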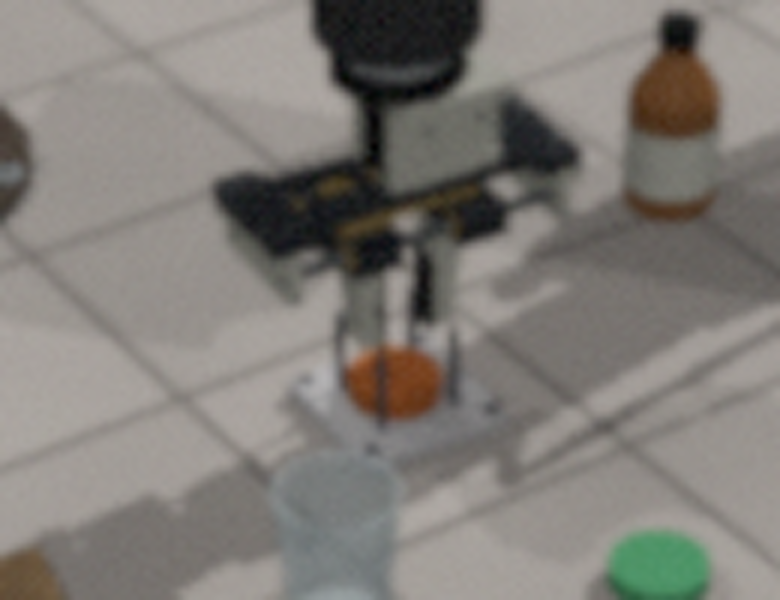

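Seven pictures viewed. In the last one the fingertips end at about row 145, z ≈ 54 mm, with the TCP reported at 46 mm. The jaws therefore closed above the disc, and the real tips stand roughly 10 mm behind the reported TCP rather than 22 mm ahead. I'll open, go lower and calibrate by touch on the plate.

{"op": "arm_command", "data": {
  "motion": [
    [[0,0,0],[0,0,0],1],
    [[0,0,0],[0,0,0],1],
    [[0,0,0],[0,0,0],1],
    [[0,0,0],[0,0,0],1],
    [[0,0,0],[0,0,0],1],
    [[0,0,0],[0,0,0],1],
    [[0,0,0],[0,0,0],1],
    [[0,0,0],[0,0,0],1],
    [[0,0,10],[0,0,0],1],
    [[0,0,10],[0,0,0],1],
    [[0,0,8],[0,0,0],1],
    [[0,0,0],[0,0,0],1]
  ]
}}

```text
t: 4.55
eef_pos: [0.42, 0.1465, 0.0158]
ee_rot: [3.14, 0.002, -0.081]
force: [-0.5, 0.1, 0.2]
width: 0.0872
```

{"op": "arm_command", "data": {
  "motion": [
    [[0,0,3],[0,0,0],1],
    [[0,0,0],[0,0,0],1]
  ]
}}

```text
t: 4.72
eef_pos: [0.4208, 0.1471, 0.014]
ee_rot: [3.141, 0.0, -0.081]
force: [0.2, -0.2, -0.3]
width: 0.0878
```

{"op": "arm_command", "data": {
  "motion": [
    [[0,0,2],[0,0,0],1],
    [[0,0,0],[0,0,0],1]
  ]
}}

```text
t: 4.88
eef_pos: [0.4209, 0.1473, 0.0122]
ee_rot: [-3.141, -0.0, -0.081]
force: [0.0, 0.2, 0.3]
width: 0.088
```

{"op": "arm_command", "data": {
  "motion": [
    [[0,0,2],[0,0,0],1],
    [[0,0,2],[0,0,0],1],
    [[0,0,0],[0,0,0],1]
  ]
}}

```text
t: 5.13
eef_pos: [0.4207, 0.1471, 0.0079]
ee_rot: [3.141, 0.0, -0.081]
force: [-0.7, -0.5, 0.6]
width: 0.0878
```

{"op": "arm_command", "data": {
  "motion": [
    [[0,0,2],[0,0,0],1],
    [[0,0,0],[0,0,0],1]
  ]
}}

```text
t: 5.3
eef_pos: [0.4206, 0.1471, 0.0059]
ee_rot: [3.141, 0.0, -0.081]
force: [-0.3, -0.5, -1.0]
width: 0.0876
```

{"op": "arm_command", "data": {
  "motion": [
    [[0,0,1.5],[0,0,0],1],
    [[0,0,0],[0,0,0],1]
  ]
}}

```text
t: 5.47
eef_pos: [0.4207, 0.1471, 0.0044]
ee_rot: [3.141, 0.0, -0.081]
force: [0.7, -0.0, -0.0]
width: 0.0875
```

{"op": "arm_command", "data": {
  "motion": [
    [[0,0,1.5],[0,0,0],1],
    [[0,0,0],[0,0,0],1]
  ]
}}

```text
t: 5.63
eef_pos: [0.4207, 0.1471, 0.003]
ee_rot: [3.141, 0.0, -0.081]
force: [-0.4, 0.1, 0.2]
width: 0.0875
```

{"op": "arm_command", "data": {
  "motion": [
    [[0,0,1],[0,0,0],1],
    [[0,0,0],[0,0,0],1]
  ]
}}

```text
t: 5.8
eef_pos: [0.4207, 0.1472, 0.002]
ee_rot: [3.141, 0.0, -0.081]
force: [-1.2, 0.2, 0.5]
width: 0.0877
```

{"op": "arm_command", "data": {
  "motion": [
    [[0,0,1],[0,0,0],1],
    [[0,0,0],[0,0,0],1]
  ]
}}

```text
t: 5.97
eef_pos: [0.4207, 0.1472, 0.001]
ee_rot: [3.141, 0.0, -0.081]
force: [-0.4, 0.3, 0.0]
width: 0.0876
```

{"op": "arm_command", "data": {
  "motion": [
    [[0,0,1],[0,0,0],1],
    [[0,0,0],[0,0,0],1]
  ]
}}

```text
t: 6.13
eef_pos: [0.4207, 0.1472, 0.0]
ee_rot: [3.141, 0.0, -0.081]
force: [0.4, -1.1, 0.0]
width: 0.088
```

{"op": "arm_command", "data": {
  "motion": [
    [[0,0,1],[0,0,0],1],
    [[0,0,0],[0,0,0],1]
  ]
}}

```text
t: 6.3
eef_pos: [0.4208, 0.1472, -0.0002]
ee_rot: [3.141, -0.0, -0.08]
force: [-3.7, -1.2, 12.5]
width: 0.088
```

{"op": "arm_command", "data": {
  "motion": [
    [[0,0,1],[0,0,0],1],
    [[0,0,0],[0,0,0],1]
  ]
}}

```text
t: 6.47
eef_pos: [0.4209, 0.1472, -0.0003]
ee_rot: [3.142, -0.0, -0.08]
force: [-8.8, -1.7, 27.5]
width: 0.0875
```

{"op": "arm_command", "data": {
  "motion": [
    [[0,0,1],[0,0,0],1],
    [[0,0,0],[0,0,0],1]
  ]
}}

```text
t: 6.63
eef_pos: [0.4209, 0.1472, -0.0004]
ee_rot: [3.142, -0.001, -0.08]
force: [-13.6, -2.2, 44.0]
width: 0.0878
```

Contact came at eef z ≈ 0 on the 12 mm plate, so the tips sit at eef z + 12 mm. Backing off and gripping.

{"op": "arm_command", "data": {
  "motion": [
    [[0,0,-4.5],[0,0,0],1],
    [[0,0,0],[0,0,0],0.5],
    [[0,0,0],[0,0,0],0.3],
    [[0,0,0],[0,0,0],0.3],
    [[0,0,0],[0,0,0],0.3],
    [[0,0,0],[0,0,0],0.3],
    [[0,0,0],[0,0,0],0.3],
    [[0,0,0],[0,0,0],0.3],
    [[0,0,0],[0,0,0],0.3]
  ],
  "newtons": 20
}}

```text
t: 7.38
eef_pos: [0.4206, 0.1471, 0.0014]
ee_rot: [3.141, 0.0, -0.081]
force: [-0.9, -0.1, -0.5]
width: 0.0541
```

{"op": "arm_command", "data": {
  "motion": [
    [[0,0,0],[0,0,0],0.3],
    [[0,0,-5],[0,0,0],0.3],
    [[0,0,-15],[0,0,0],0.3],
    [[0,0,-20],[0,0,0],0.3],
    [[0,0,-20],[0,0,0],0.3],
    [[0,0,-20],[0,0,0],0.3],
    [[0,0,-20],[0,0,0],0.3],
    [[0,0,-15],[0,0,0],0.3],
    [[0,0,0],[0,0,0],0.3]
  ]
}}

```text
t: 8.13
eef_pos: [0.4224, 0.1484, 0.1201]
ee_rot: [-3.138, -0.004, -0.08]
force: [0.8, 0.8, -0.7]
width: 0.0547
```

```bash
python3 - <<'E'
from h import *
s,im=snap("wrist","w4")
print(s["t"],s["eef_pos"],s["ee_rot"],s["force"],s["width"],s["q"])
E
```

```text
8.1333 [0.42237229 0.14835321 0.12009662] [-3.137837   -0.00425624 -0.08009124] [ 0.77593727  0.8143785  -0.6830651 ] 0.05468376800311431 [ 0.78130092  0.06542123 -0.60690214  0.00100535 -0.89285118  0.70878381]
```

View pics/w4.png

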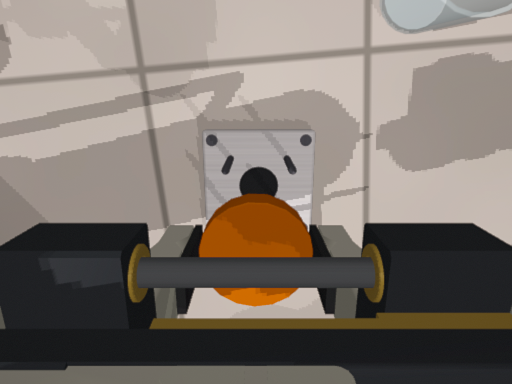

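The old filter is held, with the disc at about (256,250) between the pads and the cage empty. Carrying it to the pad.

{"op": "arm_command", "data": {
  "motion": [
    [[3,15,0],[0,0,0],0.3],
    [[6,29.7,0],[0,0,0],0.3],
    [[6,29.7,0],[0,0,0],0.3],
    [[6,29.7,0],[0,0,0],0.3],
    [[6,29.7,0],[0,0,0],0.3],
    [[6,29.7,0],[0,0,0],0.3],
    [[6,29.7,0],[0,0,0],0.3],
    [[6,29.7,0],[0,0,0],0.3],
    [[6,29.7,0],[0,0,0],0.3],
    [[6,29.7,0],[0,0,0],0.3],
    [[6,15,10],[0,0,0],0.3],
    [[0,0,25],[0,0,0],0.3],
    [[0,0,30],[0,0,0],0.3],
    [[0,0,25],[0,0,0],0.3],
    [[0,0,10],[0,0,0],0.3],
    [[0,0,0],[0,0,0],0.3],
    [[0,0,0],[0,0,0],0.3]
  ]
}}

```text
t: 9.6
eef_pos: [0.4587, -0.1543, 0.0158]
ee_rot: [3.141, 0.003, -0.081]
force: [0.1, 0.1, -0.4]
width: 0.0542
```

{"op": "arm_command", "data": {
  "motion": [
    [[0,0,7],[0,0,0],0.3],
    [[0,0,5],[0,0,0],0.3],
    [[0,0,3],[0,0,0],0.3],
    [[0,0,1],[0,0,0],0.3],
    [[0,0,0],[0,0,0],0.3],
    [[0,0,0],[0,0,0],0.3]
  ]
}}

```text
t: 10.1
eef_pos: [0.4598, -0.1542, 0.0009]
ee_rot: [-3.142, -0.0, -0.081]
force: [-0.5, 0.1, -0.6]
width: 0.0547
```

{"op": "arm_command", "data": {
  "motion": [
    [[0,0,1],[0,0,0],0.3],
    [[0,0,0],[0,0,0],0.3]
  ]
}}

```text
t: 10.27
eef_pos: [0.4597, -0.1542, -0.0002]
ee_rot: [-3.142, -0.0, -0.081]
force: [0.4, 0.4, -0.1]
width: 0.0543
```

{"op": "arm_command", "data": {
  "motion": [
    [[0,0,1],[0,0,0],0.3],
    [[0,0,0.5],[0,0,0],0.3],
    [[0,0,0],[0,0,0],0.3]
  ]
}}

```text
t: 10.52
eef_pos: [0.4595, -0.1542, -0.0019]
ee_rot: [-3.142, 0.0, -0.081]
force: [-0.6, -0.0, -0.8]
width: 0.0543
```

{"op": "arm_command", "data": {
  "motion": [
    [[0,0,0.7],[0,0,0],0.3],
    [[0,0,0],[0,0,0],0.3]
  ]
}}

```text
t: 10.68
eef_pos: [0.4596, -0.1542, -0.0026]
ee_rot: [3.142, 0.0, -0.081]
force: [-0.4, -0.6, -2.1]
width: 0.0543
```

{"op": "arm_command", "data": {
  "motion": [
    [[0,0,0.7],[0,0,0],0.3],
    [[0,0,0],[0,0,0],0.3]
  ]
}}

```text
t: 10.85
eef_pos: [0.4596, -0.1542, -0.0027]
ee_rot: [3.141, -0.0, -0.08]
force: [-2.5, 1.6, 7.6]
width: 0.0544
```

The disc is on the pad (7.6 N). Releasing, then going to look at the spacer.

{"op": "arm_command", "data": {
  "motion": [
    [[0,0,0],[0,0,0],0.7],
    [[0,0,0],[0,0,0],0.8],
    [[0,0,0],[0,0,0],1],
    [[0,0,0],[0,0,0],1],
    [[0,0,0],[0,0,0],1],
    [[0,0,0],[0,0,0],1],
    [[0,0,-10],[0,0,0],1],
    [[0,0,-30],[0,0,0],1],
    [[0,0,-30],[0,0,0],1],
    [[15,0,-30],[0,0,0],1],
    [[30,0,-30],[0,0,0],1],
    [[35,0,-20],[0,0,0],1],
    [[35,0,0],[0,0,0],1],
    [[35,0,0],[0,0,0],1],
    [[22,-2,0],[0,0,0],1],
    [[0,0,0],[0,0,0],1],
    [[0,0,0],[0,0,0],1],
    [[0,0,0],[0,0,0],1]
  ]
}}

```text
t: 12.35
eef_pos: [0.6299, -0.166, 0.1455]
ee_rot: [-3.142, 0.002, -0.081]
force: [-1.0, 0.7, 0.0]
width: 0.0876
```

```bash
cat >> h.py <<'E'
def ring(s,im,cond,z,roi=(0,0,512,222)):
    m=cond.astype(np.uint8); k=np.zeros_like(m); x0,y0,x1,y1=roi; k[y0:y1,x0:x1]=m[y0:y1,x0:x1]
    k=cv2.morphologyEx(k,cv2.MORPH_CLOSE,np.ones((3,3)))
    c=max(cv2.findContours(k,0,1)[0],key=cv2.contourArea)
    (cx,cy),r=cv2.minEnclosingCircle(cast("wrist",s,c[:,0],z)[:,:2].astype(np.float32)*1000)
    print("box",cv2.boundingRect(c),"centre mm",round(cx,1),round(cy,1),"r",round(r,1)); return cx,cy
def totool(s,x,y):
    Rm=R.from_euler("xyz",s["ee_rot"]).as_matrix(); p=np.array(s["eef_pos"])*1000
    print("shift tool mm",np.round(Rm.T@(np.array([x,y,p[2]])-p),1))
E
python3 - <<'E'
from h import *
s,im=snap("wrist","w5")
print(s["t"],s["eef_pos"],s["ee_rot"])
totool(s,*ring(s,im,im.max(2)<70,.009))
E
```

```text
12.35 [ 0.62985512 -0.16597715  0.14549146] [-3.14151472e+00  1.54726856e-03 -8.08890103e-02]
box (229, 143, 59, 60) centre mm 631.5 -168.7 r 29.2
shift tool mm [ 1.9  2.6 -0. ]
```

View pics/w5.png

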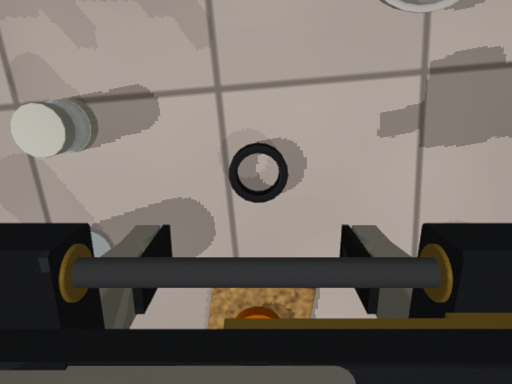

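The spacer ring is at about (258,172); the pad below it carries the amber disc. Descending to grip.

{"op": "arm_command", "data": {
  "motion": [
    [[2,2.5,20],[0,0,0],1],
    [[0,0,30],[0,0,0],1],
    [[0,0,30],[0,0,0],1],
    [[0,0,30],[0,0,0],1],
    [[0,0,20],[0,0,0],1],
    [[0,0,10],[0,0,0],1],
    [[0,0,0],[0,0,0],1],
    [[0,0,0],[0,0,0],1]
  ]
}}

```text
t: 13.07
eef_pos: [0.6325, -0.1688, 0.007]
ee_rot: [3.141, -0.0, -0.08]
force: [-0.1, -0.1, 0.1]
width: 0.0875
```

{"op": "arm_command", "data": {
  "motion": [
    [[-1,0,9],[0,0,0],1],
    [[0,0,6],[0,0,0],1],
    [[0,0,0],[0,0,0],0.5],
    [[0,0,0],[0,0,0],0.3],
    [[0,0,0],[0,0,0],0.3],
    [[0,0,0],[0,0,0],0.3],
    [[0,0,0],[0,0,0],0.3],
    [[0,0,0],[0,0,0],0.3],
    [[0,0,0],[0,0,0],0.3],
    [[0,0,0],[0,0,0],0.3]
  ]
}}

```text
t: 13.9
eef_pos: [0.6317, -0.1686, -0.0085]
ee_rot: [3.142, -0.0, -0.081]
force: [-0.1, -1.0, 2.0]
width: 0.056
```

{"op": "arm_command", "data": {
  "motion": [
    [[0,0,-5],[0,0,0],0.3],
    [[0,0,-25],[0,0,0],0.3],
    [[0,0,-35],[0,0,0],0.3],
    [[0,0,-35],[0,0,0],0.3],
    [[-4,-5,-30],[0,0,0],0.3],
    [[-14,-18,-10],[0,0,0],0.3],
    [[-20,-25,0],[0,0,0],0.3],
    [[-20,-25,0],[0,0,0],0.3],
    [[-20,-25,0],[0,0,0],0.3],
    [[-20,-25,0],[0,0,0],0.3],
    [[-20,-25,0],[0,0,0],0.3],
    [[-20,-25,0],[0,0,0],0.3],
    [[-20,-25,0],[0,0,0],0.3],
    [[-20,-25,0],[0,0,0],0.3],
    [[-20,-25,0],[0,0,0],0.3],
    [[-20,-25,0],[0,0,0],0.3],
    [[-14,-18,0],[0,0,0],0.3],
    [[-4,-7,0],[0,0,0],0.3],
    [[0,0,0],[0,0,0],0.3],
    [[0,0,0],[0,0,0],0.3]
  ]
}}

```text
t: 15.57
eef_pos: [0.4203, 0.1477, 0.1315]
ee_rot: [-3.141, -0.0, -0.079]
force: [-0.2, -0.1, -1.2]
width: 0.0565
```

```bash
python3 - <<'E'
from h import *
s,im=snap("wrist","w6")
print(s["t"],s["eef_pos"],s["ee_rot"],s["width"])
totool(s,420.7,147.3)
E
```

```text
15.5667 [0.42029862 0.14767893 0.13151064] [-3.14132817e+00 -2.98069094e-04 -7.92260916e-02] 0.056494459323749566
shift tool mm [0.4 0.3 0. ]
```

View pics/w6.png

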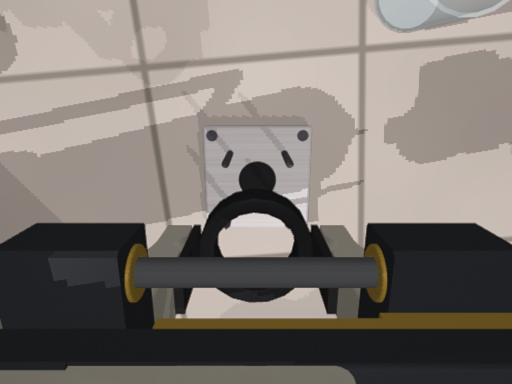

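The ring is held at about (257,245), with the empty cage below. Checking the ring's offset along tool x in numbers.

```bash
python3 - <<'E'
from h import *
s=arm.get_state(); im=cv2.imread("pics/w6.png"); 
i,f=info("wrist"); T=np.linalg.inv(np.array(i["tool_from_camera"]))
def pr(p): q=T@np.r_[p,1]; return f*q[:2]/q[2]+[i["cx"],i["cy"]]
for z in(-.0085,-.0265): print(z,pr([.028,0,z]),pr([-.028,0,z]),pr([.02,0,z]))
col=im[:,257].max(1); d=np.where(np.abs(np.diff(col.astype(int)))>25)[0]; print(d)
E
```

```text
-0.0085 [256.78882275 187.77816766] [256.76408797 284.64167077] [256.78502099 202.66615152]
-0.0265 [256.98814538 198.31407792] [256.9427355  304.27224595] [256.98111043 214.72921762]
[ 95 160 161 211 212 213 256 257 287 300 301 302 317 318 328 365]
```

{"op": "arm_command", "data": {
  "motion": [
    [[-0.3,0.3,20],[0,0,0],0.3],
    [[0,0,30],[0,0,0],0.3],
    [[0,0,10],[0,0,0],0.3],
    [[0,0,5],[0,0,0],0.3],
    [[0,0,5],[0,0,0],0.3],
    [[0,0,5],[0,0,0],0.3],
    [[0,0,5],[0,0,0],0.3],
    [[0,0,0],[0,0,0],0.3]
  ]
}}

```text
t: 16.28
eef_pos: [0.4199, 0.1469, 0.0508]
ee_rot: [3.141, 0.0, -0.081]
force: [0.2, -0.1, -0.5]
width: 0.0559
```

Already past the rod tips without contact; continuing down.

{"op": "arm_command", "data": {
  "motion": [
    [[0,0,10],[0,0,0],0.3],
    [[0,0,10],[0,0,0],0.3],
    [[0,0,10],[0,0,0],0.3],
    [[0,0,8],[0,0,0],0.3],
    [[0,0,5],[0,0,0],0.3],
    [[0,0,2],[0,0,0],0.3],
    [[0,0,0],[0,0,0],0.3]
  ]
}}

```text
t: 16.87
eef_pos: [0.4199, 0.1471, 0.006]
ee_rot: [3.141, 0.0, -0.081]
force: [0.1, -0.1, -0.5]
width: 0.0559
```

{"op": "arm_command", "data": {
  "motion": [
    [[0,0,1],[0,0,0],0.3],
    [[0,0,0],[0,0,0],0.3]
  ]
}}

```text
t: 17.03
eef_pos: [0.4202, 0.1474, 0.0055]
ee_rot: [-3.141, -0.0, -0.081]
force: [0.4, -0.1, -1.2]
width: 0.0559
```

{"op": "arm_command", "data": {
  "motion": [
    [[0,0,1],[0,0,0],0.3],
    [[0,0,0],[0,0,0],0.3]
  ]
}}

```text
t: 17.2
eef_pos: [0.4201, 0.1473, 0.0044]
ee_rot: [-3.141, -0.0, -0.081]
force: [-0.5, -0.3, -0.8]
width: 0.0558
```

{"op": "arm_command", "data": {
  "motion": [
    [[0,0,0.7],[0,0,0],0.3],
    [[0,0,0],[0,0,0],0.3]
  ]
}}

```text
t: 17.37
eef_pos: [0.42, 0.1472, 0.0036]
ee_rot: [-3.141, -0.0, -0.081]
force: [-0.2, -0.6, 0.2]
width: 0.0561
```

{"op": "arm_command", "data": {
  "motion": [
    [[0,0,0.6],[0,0,0],0.3],
    [[0,0,0],[0,0,0],0.3]
  ]
}}

```text
t: 17.53
eef_pos: [0.42, 0.1472, 0.0034]
ee_rot: [3.142, -0.0, -0.08]
force: [-3.0, -1.4, 7.5]
width: 0.0559
```

{"op": "arm_command", "data": {
  "motion": [
    [[0,0,0],[0,0,0],0.7],
    [[0,0,0],[0,0,0],0.8],
    [[0,0,0],[0,0,0],1],
    [[0,0,0],[0,0,0],1],
    [[0,0,0],[0,0,0],1],
    [[0,0,0],[0,0,0],1],
    [[0,0,-10],[0,0,0],1],
    [[0,0,-30],[0,0,0],1],
    [[0,0,-35],[0,0,0],1],
    [[0,0,-35],[0,0,0],1],
    [[15,-3,-25],[0,0,0],1],
    [[33,-7,-10],[0,0,0],1],
    [[33,-7,0],[0,0,0],1],
    [[33,-7,0],[0,0,0],1],
    [[33,-7,0],[0,0,0],1],
    [[33,-7,0],[0,0,0],1],
    [[26,-5,0],[0,0,0],1],
    [[0,0,0],[0,0,0],1],
    [[0,0,0],[0,0,0],1]
  ]
}}

```text
t: 19.12
eef_pos: [0.6293, 0.1731, 0.1463]
ee_rot: [3.14, 0.002, -0.082]
force: [-0.9, 0.3, 0.2]
width: 0.0879
```

```bash
python3 - <<'E'
from h import *
s,im=snap("wrist","w7")
print(s["t"],s["eef_pos"],s["ee_rot"])
h=cv2.cvtColor(im,cv2.COLOR_RGB2HSV)
totool(s,*ring(s,im,cv2.inRange(h,(50,100,30),(90,255,255))>0,.0075))
E
```

```text
19.1167 [0.62932418 0.1730678  0.14631988] [ 3.14041164e+00  1.80696682e-03 -8.19786333e-02]
box (226, 146, 58, 59) centre mm 628.3 173.8 r 29.0
shift tool mm [-1.1 -0.6  0. ]
```

{"op": "arm_command", "data": {
  "motion": [
    [[-0.5,-0.6,20],[0,0,0],1],
    [[0,0,30],[0,0,0],1],
    [[0,0,30],[0,0,0],1],
    [[0,0,30],[0,0,0],1],
    [[0,0,20],[0,0,0],1],
    [[0,0,10],[0,0,0],1],
    [[0,0,0],[0,0,0],1],
    [[0,0,0],[0,0,0],1]
  ]
}}

```text
t: 19.83
eef_pos: [0.6282, 0.1743, 0.0087]
ee_rot: [3.141, -0.0, -0.08]
force: [-0.1, 0.3, 0.0]
width: 0.0874
```

{"op": "arm_command", "data": {
  "motion": [
    [[0,0,10],[0,0,0],1],
    [[0,0,7],[0,0,0],1],
    [[0,0,0],[0,0,0],0.5],
    [[0,0,0],[0,0,0],0.3],
    [[0,0,0],[0,0,0],0.3],
    [[0,0,0],[0,0,0],0.3],
    [[0,0,0],[0,0,0],0.3],
    [[0,0,0],[0,0,0],0.3],
    [[0,0,0],[0,0,0],0.3],
    [[0,0,0],[0,0,0],0.3]
  ]
}}

```text
t: 20.67
eef_pos: [0.6285, 0.1741, -0.0088]
ee_rot: [-3.141, -0.0, -0.081]
force: [0.3, 0.1, 2.1]
width: 0.0544
```

{"op": "arm_command", "data": {
  "motion": [
    [[0,0,-5],[0,0,0],0.3],
    [[0,0,-25],[0,0,0],0.3],
    [[0,0,-35],[0,0,0],0.3],
    [[0,0,-35],[0,0,0],0.3],
    [[-5,1,-30],[0,0,0],0.3],
    [[-20,4.5,-10],[0,0,0],0.3],
    [[-30,6.5,0],[0,0,0],0.3],
    [[-30,6.5,0],[0,0,0],0.3],
    [[-30,6.5,0],[0,0,0],0.3],
    [[-30,6.5,0],[0,0,0],0.3],
    [[-30,6.5,0],[0,0,0],0.3],
    [[-20,4.5,0],[0,0,0],0.3],
    [[-10,1,0],[0,0,0],0.3],
    [[0,0,0],[0,0,0],0.3],
    [[0,0,0],[0,0,0],0.3]
  ]
}}

```text
t: 21.92
eef_pos: [0.4209, 0.1478, 0.1316]
ee_rot: [-3.141, -0.001, -0.08]
force: [0.4, -0.2, -0.5]
width: 0.0542
```

```bash
python3 - <<'E'
from h import *
s,im=snap("wrist","w8")
print(s["t"],s["eef_pos"],s["ee_rot"],s["width"])
totool(s,420.7,147.3)
E
```

```text
21.9167 [0.42094976 0.14780317 0.13162222] [-3.14050772e+00 -1.29728587e-03 -7.95898576e-02] 0.054207026663801956
shift tool mm [-0.2  0.5 -0. ]
```

View pics/w8.png

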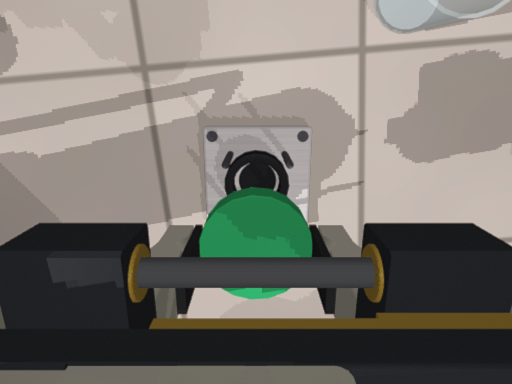

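The spacer lies flat in the cage at (257,180), and the lens is held at about (256,243). Lowering.

{"op": "arm_command", "data": {
  "motion": [
    [[-0.9,0.4,20],[0,0,0],0.3],
    [[0,0,30],[0,0,0],0.3],
    [[0,0,10],[0,0,0],0.3],
    [[0,0,5],[0,0,0],0.3],
    [[0,0,5],[0,0,0],0.3],
    [[0,0,5],[0,0,0],0.3],
    [[0,0,5],[0,0,0],0.3],
    [[0,0,0],[0,0,0],0.3]
  ]
}}

```text
t: 22.63
eef_pos: [0.4196, 0.1469, 0.0505]
ee_rot: [3.141, 0.0, -0.081]
force: [-0.1, 1.0, -0.8]
width: 0.0546
```

{"op": "arm_command", "data": {
  "motion": [
    [[0,0,9],[0,0,0],0.3],
    [[0,0,9],[0,0,0],0.3],
    [[0,0,5],[0,0,0],0.3],
    [[0,0,2],[0,0,0],0.3],
    [[0,0,0],[0,0,0],0.3],
    [[0,0,0],[0,0,0],0.3]
  ]
}}

```text
t: 23.13
eef_pos: [0.4197, 0.1471, 0.0263]
ee_rot: [-3.141, -0.0, -0.081]
force: [0.5, -0.3, -0.9]
width: 0.0545
```

Need about 5 mm more (eef ≈ 21.2).

{"op": "arm_command", "data": {
  "motion": [
    [[0,0,2],[0,0,0],0.3],
    [[0,0,2],[0,0,0],0.3],
    [[0,0,0],[0,0,0],0.3]
  ]
}}

```text
t: 23.38
eef_pos: [0.4195, 0.1469, 0.0218]
ee_rot: [-3.142, 0.0, -0.081]
force: [-0.7, 0.2, -1.9]
width: 0.0545
```

{"op": "arm_command", "data": {
  "motion": [
    [[0,0,0.7],[0,0,0],0.3],
    [[0,0,0],[0,0,0],0.3]
  ]
}}

```text
t: 23.55
eef_pos: [0.4196, 0.1469, 0.0212]
ee_rot: [-3.142, -0.0, -0.081]
force: [-0.5, 0.5, -1.0]
width: 0.0541
```

{"op": "arm_command", "data": {
  "motion": [
    [[0,0,0.6],[0,0,0],0.3],
    [[0,0,0],[0,0,0],0.3]
  ]
}}

```text
t: 23.72
eef_pos: [0.4196, 0.1469, 0.0211]
ee_rot: [3.142, -0.0, -0.08]
force: [-1.6, -0.6, 6.4]
width: 0.054
```

{"op": "arm_command", "data": {
  "motion": [
    [[0,0,0],[0,0,0],0.7],
    [[0,0,0],[0,0,0],0.8],
    [[0,0,0],[0,0,0],1],
    [[0,0,0],[0,0,0],1],
    [[0,0,0],[0,0,0],1],
    [[0,0,0],[0,0,0],1],
    [[0,0,-10],[0,0,0],1],
    [[0,0,-30],[0,0,0],1],
    [[0,0,-35],[0,0,0],1],
    [[0,0,-30],[0,0,0],1],
    [[6,-12,-20],[0,0,0],1],
    [[14,-30,0],[0,0,0],1],
    [[14,-30,0],[0,0,0],1],
    [[14,-30,0],[0,0,0],1],
    [[14,-30,0],[0,0,0],1],
    [[14,-30,0],[0,0,0],1],
    [[14,-30,0],[0,0,0],1],
    [[14,-30,0],[0,0,0],1],
    [[10,-25,0],[0,0,0],1],
    [[0,0,0],[0,0,0],1]
  ]
}}

```text
t: 25.38
eef_pos: [0.5548, 0.3876, 0.144]
ee_rot: [3.141, -0.0, -0.079]
force: [0.6, -0.4, 0.0]
width: 0.0875
```

{"op": "arm_command", "data": {
  "motion": [
    [[0,0,0],[0,0,0],1],
    [[0,0,0],[0,0,0],1]
  ]
}}

```text
t: 25.55
eef_pos: [0.5526, 0.3835, 0.1448]
ee_rot: [3.14, 0.001, -0.081]
force: [-0.8, 0.3, 0.3]
width: 0.0877
```

```bash
python3 - <<'E'
from h import *
s,im=snap("wrist","w9")
print(s["t"],s["eef_pos"],s["ee_rot"])
h=cv2.cvtColor(im,cv2.COLOR_RGB2HSV)
totool(s,*ring(s,im,cv2.inRange(h,(12,120,50),(32,255,255))>0,.0075,(150,80,350,222)))
E
```

```text
25.55 [0.5525722  0.38345448 0.1448323 ] [ 3.14043785e+00  1.04765029e-03 -8.07238486e-02]
box (227, 146, 58, 59) centre mm 552.1 383.5 r 28.9
shift tool mm [-0.5  0.   0. ]
```

{"op": "arm_command", "data": {
  "motion": [
    [[0.2,0,20],[0,0,0],1],
    [[0,0,30],[0,0,0],1],
    [[0,0,30],[0,0,0],1],
    [[0,0,30],[0,0,0],1],
    [[0,0,20],[0,0,0],1],
    [[0,0,8],[0,0,0],1],
    [[0,0,0],[0,0,0],1],
    [[0,0,0],[0,0,0],1]
  ]
}}

```text
t: 26.27
eef_pos: [0.5537, 0.3838, 0.0087]
ee_rot: [-3.141, -0.001, -0.081]
force: [-0.6, 0.2, 0.0]
width: 0.0876
```

{"op": "arm_command", "data": {
  "motion": [
    [[-0.8,0,10],[0,0,0],1],
    [[0,0,7],[0,0,0],1],
    [[0,0,0],[0,0,0],0.5],
    [[0,0,0],[0,0,0],0.3],
    [[0,0,0],[0,0,0],0.3],
    [[0,0,0],[0,0,0],0.3],
    [[0,0,0],[0,0,0],0.3],
    [[0,0,0],[0,0,0],0.3],
    [[0,0,0],[0,0,0],0.3],
    [[0,0,0],[0,0,0],0.3]
  ]
}}

```text
t: 27.1
eef_pos: [0.5526, 0.3841, -0.009]
ee_rot: [-3.141, -0.0, -0.081]
force: [-1.0, -0.4, 2.1]
width: 0.0559
```

{"op": "arm_command", "data": {
  "motion": [
    [[0,0,-5],[0,0,0],0.3],
    [[0,0,-25],[0,0,0],0.3],
    [[0,0,-35],[0,0,0],0.3],
    [[0,0,-35],[0,0,0],0.3],
    [[-3,7,-30],[0,0,0],0.3],
    [[-10,22,-10],[0,0,0],0.3],
    [[-14,31,0],[0,0,0],0.3],
    [[-14,31,0],[0,0,0],0.3],
    [[-14,31,0],[0,0,0],0.3],
    [[-14,31,0],[0,0,0],0.3],
    [[-14,31,0],[0,0,0],0.3],
    [[-14,31,0],[0,0,0],0.3],
    [[-11,23,0],[0,0,0],0.3],
    [[-4.8,8.8,0],[0,0,0],0.3],
    [[0,0,0],[0,0,0],0.3],
    [[0,0,0],[0,0,0],0.3]
  ]
}}

```text
t: 28.43
eef_pos: [0.4205, 0.1473, 0.1313]
ee_rot: [-3.14, -0.001, -0.081]
force: [-0.1, 0.6, -1.3]
width: 0.0559
```

```bash
python3 - <<'E'
from h import *
s,im=snap("wrist","w10")
print(s["t"],s["eef_pos"],s["ee_rot"],s["width"])
totool(s,420.0,147.2)
E
```

```text
28.4333 [0.42049877 0.14725705 0.13129408] [-3.14039071e+00 -1.19861291e-03 -8.10151757e-02] 0.05594963324408187
shift tool mm [-0.5  0.1 -0. ]
```

View pics/w10.png

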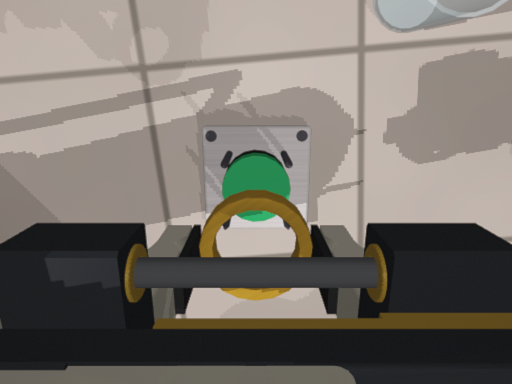

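The lens is flat on the spacer at (256,186), and the brass ring is held at about (256,245). Lowering (target eef ≈ 36).

{"op": "arm_command", "data": {
  "motion": [
    [[-0.5,0,20],[0,0,0],0.3],
    [[0,0,30],[0,0,0],0.3],
    [[0,0,10],[0,0,0],0.3],
    [[0,0,5],[0,0,0],0.3],
    [[0,0,5],[0,0,0],0.3],
    [[0,0,5],[0,0,0],0.3],
    [[0,0,5],[0,0,0],0.3],
    [[0,0,5],[0,0,0],0.3],
    [[0,0,4],[0,0,0],0.3],
    [[0,0,0],[0,0,0],0.3],
    [[0,0,0],[0,0,0],0.3]
  ]
}}

```text
t: 29.4
eef_pos: [0.4197, 0.1471, 0.0416]
ee_rot: [3.141, 0.0, -0.081]
force: [0.8, -0.1, -0.2]
width: 0.0558
```

{"op": "arm_command", "data": {
  "motion": [
    [[0,0,2],[0,0,0],0.3],
    [[0,0,2],[0,0,0],0.3],
    [[0,0,0],[0,0,0],0.3]
  ]
}}

```text
t: 29.65
eef_pos: [0.4196, 0.147, 0.0375]
ee_rot: [-3.142, 0.0, -0.081]
force: [-0.4, 0.1, -1.9]
width: 0.0558
```

{"op": "arm_command", "data": {
  "motion": [
    [[0,0,1],[0,0,0],0.3],
    [[0,0,0],[0,0,0],0.3]
  ]
}}

```text
t: 29.82
eef_pos: [0.4196, 0.1471, 0.0366]
ee_rot: [-3.142, 0.0, -0.081]
force: [0.6, 0.2, -1.9]
width: 0.0558
```

{"op": "arm_command", "data": {
  "motion": [
    [[0,0,0.6],[0,0,0],0.3],
    [[0,0,0],[0,0,0],0.3]
  ]
}}

```text
t: 29.98
eef_pos: [0.4196, 0.1471, 0.036]
ee_rot: [-3.142, -0.0, -0.081]
force: [-0.3, 0.2, -2.6]
width: 0.0559
```

{"op": "arm_command", "data": {
  "motion": [
    [[0,0,0.6],[0,0,0],0.3],
    [[0,0,0],[0,0,0],0.3]
  ]
}}

```text
t: 30.15
eef_pos: [0.4197, 0.1471, 0.0358]
ee_rot: [3.142, -0.0, -0.08]
force: [-1.8, -0.4, 5.0]
width: 0.0559
```

{"op": "arm_command", "data": {
  "motion": [
    [[0,0,0],[0,0,0],0.7],
    [[0,0,0],[0,0,0],0.8],
    [[0,0,0],[0,0,0],1],
    [[0,0,0],[0,0,0],1],
    [[0,0,0],[0,0,0],1],
    [[0,0,0],[0,0,0],1],
    [[0,0,-10],[0,0,0],1],
    [[0,0,-30],[0,0,0],1],
    [[0,0,-35],[0,0,0],1],
    [[0,0,-35],[0,0,0],1],
    [[0,0,-35],[0,0,0],1],
    [[0,-15,0],[0,0,0],1],
    [[0,-30,0],[0,0,0],1],
    [[0,-30,0],[0,0,0],1],
    [[0,-30,0],[0,0,0],1],
    [[0,-30,0],[0,0,0],1],
    [[0,-30,0],[0,0,0],1],
    [[0,-30,0],[0,0,0],1],
    [[0,-15,0],[0,0,0],1],
    [[0,0,0],[0,0,0],1]
  ]
}}

```text
t: 31.82
eef_pos: [0.4367, 0.3591, 0.1796]
ee_rot: [3.141, 0.0, -0.079]
force: [1.2, 0.0, -0.1]
width: 0.0874
```

```bash
python3 - <<'E'
from h import *
s,a=snap("top","top9"); _,b=snap("scene","sc9"); print(s["t"],s["eef_pos"],s["width"])
o=np.vstack([cv2.resize(a[120:270,160:440],(720,386),interpolation=cv2.INTER_CUBIC),cv2.resize(b[110:200,140:340],(470,212),interpolation=cv2.INTER_CUBIC) if 0 else np.hstack([cv2.resize(b[110:200,140:340],(470,212),interpolation=cv2.INTER_CUBIC),np.zeros((212,250,3),np.uint8)])])
cv2.imwrite("pics/fin.png",o[:,:,::-1])
h=cv2.cvtColor(a,cv2.COLOR_RGB2HSV)
def pts(lo,hi,roi,z):
    x0,y0,x1,y1=roi; m=cv2.inRange(h[y0:y1,x0:x1],lo,hi); c=max(cv2.findContours(m,0,1)[0],key=cv2.contourArea)
    return np.round(cv2.minEnclosingCircle(cast("top",None,c[:,0]+[x0,y0],z)[:,:2].astype(np.float32)*1000)[0],1)
print("amber",pts((3,190,100),(12,255,255),(290,185,362,250),.023),"pad",[461,-153])
print("brass@60",pts((12,110,60),(32,255,255),(175,205,225,260),.060),"cage",[420.7,147.3])
E
```

```text
31.8167 [0.43668504 0.35910893 0.17959006] 0.08743632008386819
amber [ 459.1 -152.4] pad [461, -153]
brass@60 [420.9 145.3] cage [420.7, 147.3]
```

View pics/fin.png

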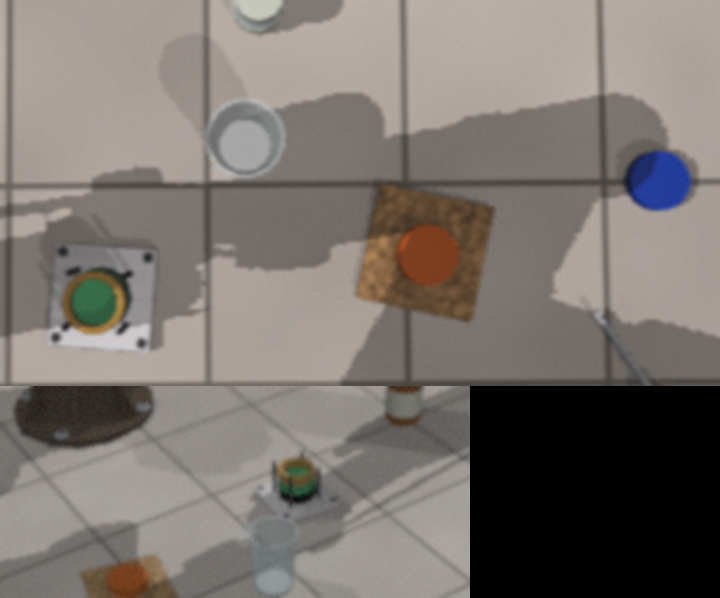

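The final picture shows black, green and brass stacked level between the rods, and the amber disc central on the pad. The beaker and blue disc have not moved, and the gripper is open and clear.

{"op": "arm_command", "data": {
  "motion": [
    [[0,0,0],[0,0,0],1],
    [[0,0,0],[0,0,0],1],
    [[0,0,0],[0,0,0],1]
  ]
}}

```text
t: 32.17
eef_pos: [0.4366, 0.3556, 0.1807]
ee_rot: [-3.141, -0.0, -0.082]
force: [-0.3, -0.3, 0.6]
width: 0.0878
```

```bash
python3 -c "
from station import arm
print(arm.job_done())"
```

```text
the job is handed in; nothing more can be done
None
```

The refit is finished and handed in at 32 s. The old amber filter lies flat on the cork pad. The spacer ring, lens and retaining ring are stacked in that order between the rods, each set down at 5–8 N of contact.

**Last checks:**
- **Pad:** the amber disc is about 2 mm from the pad's centre, so it is wholly on the pad.
- **Stack:** the brass ring is about 2 mm from the cage centre, within the play and the calibration error, and it looks level in both views.
- **Left alone:** the beaker and the blue disc are where they were, by eye.
- **Gripper:** it is open and clear of everything.

**What disagreed with the description:**
- **Fingertips:** they stand about 12 mm behind the reported TCP, not 22 mm ahead. My first grasp therefore closed on air above the filter. I then found the true offset by touching the cage plate.
- **Touch force:** I sent the touch steps in one batch and did not stop at first contact. The fingertips pressed on the cage plate with 44 N for a moment. That is under the 120 N wrist limit, but over 40 N if fingertips count as the gripper's body.
- **Width readings:** they showed 54 mm on the two glass discs, though both are 56 mm across. Both were held securely.

I viewed 12 pictures.

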